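Cover and stem on a table-lamp base

TASK

Finish the lamp base that is held in the nest: put the amber cover, neck up, over the round iron weight so that it sits fully home, then stand the brass stem in the weight's blind socket through the neck, upright and fully home with its collar resting on the neck. The socket is never quite in the middle of the weight and is hidden once the cover is on, so feel for it by sweeping the foot of the stem about. Lower both parts rather than dropping them, and leave the black stem and the other things on the bench where they are.

Things in the scene. Friction and masses are not known exactly. Their poses are not given: they have to be found in the camera images.
- weight_top (a point): centre of the top face of the round iron weight, 50 mm above the bench. The weight is a dark casting, 134 mm in diameter and 36 mm high, with a 4 mm bevel round its top edge; it is fixed on a 170 x 170 x 14 mm plywood board (the nest, fixed to the bench) between three red pads that stand to 28 mm above the bench. z up
- weight_seat (a point): centre of the flat round seat in the middle of the weight's top, 54 mm in diameter, 0.5 mm below the top face. In the seat is the blind socket: a round vertical hole, 20 mm in diameter and 27 mm deep, square-edged. The socket's axis lies 2.5 to 6.5 mm from this point in any direction, different each time and not told; the seat is otherwise flat and smooth. z up
- cover_neck (a point): point on the axis of the loose amber metal cover (about 260 g), half-way up its neck, where it is grasped from above. The open round neck is 50 mm outside and 44 mm inside diameter and rises 28 mm above the cover's plate; this point is 14 mm above the plate, 14 mm below the neck's rim and, at the start, 27 mm above the bench. Fully home it is 17 mm above weight_top. z up the axis
- cover_plate (a point): centre of the upper face of the cover's flat round plate, level with the foot of the neck, 13 mm above the skirt's lower edge. The plate is 142 mm in diameter and 3 mm thick; a skirt hangs 10 mm below it, 138 mm in inside diameter, so it slips over the weight with 2 mm to spare all round. Fully home, the plate's underside rests on weight_top. z up the axis
- brass_stem_column (a point): point on the axis of the loose brass-coloured stem (about 380 g), half-way up its square column, 24 x 24 mm and 70 mm high, where it is grasped from above; an 8 mm steel nipple stands on the column. At the start the stem stands upright in one of the rack's two holes, collar on the rack, and this point is 101 mm above the bench. z up the axis, x and y square to the column's sides
- brass_stem_foot (a point): centre of the stem's lower end, 96 mm below brass_stem_column. Upward from here: a round spigot 18 mm in diameter and 55 mm long with a 1 mm bevel at the foot, smooth metal that slides easily on the seat, then a round collar 70 mm in diameter and 6 mm thick, then the column; 139 mm in all. Fully home, the collar rests on the neck's rim and the foot is 24 mm below weight_top. z up the axis
- black_stem_column (a point): the same point of the black stem, of the same shape, which stands in the other hole of the rack and is to stay there
- rack_top (a point): centre of the top face of the fixed wooden rack, 60 mm above the bench: a block 210 (its x) x 90 x 60 mm with two blind holes of 22 mm diameter, 55 mm either side of this point along its x
- tape_roll: yellow roll of tape lying flat, 110 mm in diameter, 48 mm high, origin at the centre of its underside; to be left alone
- screwdriver: screwdriver with a red handle lying on the bench, 200 mm long; to be left alone
- ring_bin: open blue plastic bin, 100 x 160 x 50 mm, with brass rings in it, origin under its centre; to be left alone
Mind the look-alikes: they are no part of the job. Of the things like the part that bears brass_stem_column, leave any that is pink or red; of the rest the larger one is meant.

How it is judged:
By the outcome, as a careful person would: the job done as asked, in the order asked, and still so for the second after the job is handed in, with the robot touching nothing.
It also fails if it takes over 64 s, if anything falls off the work surface, if the arm or the gripper's body presses on something with over 40 N, if the wrist force passes 120 N, or if a joint passes its speed limit or range.

ROBOT

A 6-joint arm with a two-finger parallel gripper is mounted at the origin on the work surface. World frame = base frame: x ahead of the robot, y to its left, z up, the work surface at z = 0. Lengths are in m, angles in rad, forces in N, time in s.
With the tool pointing down it reaches from about 0.35 to 0.85 m from the base axis. Payload 8.1 kg.
Tool frame: the origin (TCP) lies on the mounting face of the last link; the fingertips stand 186 mm ahead of it and the grasp point (between the pads) lies 167 mm ahead of it; z points along the fingers, y is the line along which they close (so a half turn about z gives the same grasp; the last joint's range is limited). The gripper opens to 93 mm and grips with 3 to 60 N. Pads are 15 mm wide; open, the fingers measure 128 mm over their backs; the gripper's body (75 mm by 188 mm) begins 65 mm behind the grasp point.
Start: joints at [1.127, 0.13, 1.488, -0, 1.523, -0.085], TCP at [0.211, 0.562, 0.405] pointing down, gripper open.
Joint ranges: [-2.96, 2.96], [-0.89, 2.26], [0.02, 2.5], [-1.34, 4.48], [0, 2.73], [-2.66, 2.66]. Speed limits (rad/s): [2.39, 2.39, 2.79, 3.14, 3.14, 3.14].

INTERFACE

Orientations are given as a rotation vector (axis times angle).
In Python, from plant import read_state, read_camera, camera_params, close_job gives the robot as it stands. The module is installed in compiled form; this text tells all that it offers.
- The arm moves only by the tool servo_tool, never from a script. Its argument "increments" is a list of rows, each an object with "slide": the shift along the tool's x, y, z in mm, a list of three; "dr": the turn, a rotation vector about the tool's x, y, z in rad, a list of three; "jaw": the closure, from 0 (fully open) to 1 (shut). In form: [{"slide": [x, y, z], "dr": [ax, ay, az], "jaw": jaw}, ...]. A call has 1 to 20 rows; each row is the pose to reach, as a shift and turn from the pose commanded when the call began, along the tool's axes at that moment; what a row does not reach only later rows make up. A row lasts 1/10 s, in which the tool goes at most 50 mm and 8.59 degrees, less where a joint would pass 70% of its speed; a pose out of reach is approached as far as the arm can. A call with a gripper value outside its range is refused whole. The fingers move at their own pace and stop on an object; "force" is the grip in N (left out, the last holds). Time passes only in rows, so rows that repeat a pose let the fingers close. It gives the time, the measured TCP pose, the force, the opening and the grip force at its end, in the units of the state.
- read_state(): the state, without advancing time (a new reading comes with each control period).
- read_camera(name): name is "scene" or "top" or "wrist"; returns (picture, depth): 420x560x3 uint8, red, green, blue; 420x560 float32, m along the optical axis (not along the pixel's ray), 0 where there is no reading.
- camera_params(name): a dict with "fx", "fy", "cx", "cy" (pixels), "rvec" (rotation vector, rad) and "tvec" (3), from world to camera coordinates, as OpenCV has them. Camera axes: x right, y down, z forward; pixel columns grow to the right and rows downward; lengths in m; the calibration is good to about 2 mm. The wrist camera is an equidistant fisheye: a pixel r from the principal point sees the ray r / f radians off the axis. A picture is of the moment at which its call begins: read the wrist's pose just before it. camera_params takes no time and is no camera call; for the wrist camera it gives the pose at the moment of the call.
- close_job(): hands the job in; it is judged then, once.
The state is a dict: "t": time; "q": joint angles; "dq": joint speeds; "joint_torque": joint torques, N m; "tool_pos": TCP position; "orientation": TCP orientation; "force": force on the tool from outside, world axes, zero at the start; "wrist_torque": the same for the moment, N m; "opening": finger opening in m; "gripper_force": force on a finger pad.
Only numpy, scipy, OpenCV 4.12 (cv2) and the standard library are available. Lean on these libraries where they do the work, as an engineer would, in place of code of your own. Each camera call takes 0.05 s, during which the arm holds its last target. There are 200 camera calls.

## Working session

There is one attempt and no reset: what is moved stays moved. The work goes in short steps, Python scripts to look and compute and a tool call to move; the robot and the scene stay as the last step left them, time stands still between calls to the robot, and variables do not carry over. Pictures are saved under pics/ and viewed, at most 10 in all, crops included, and the job is handed in when it is done.

Besides the shell and the picture viewer there is one more tool, called after "Request:" as name(argument=value, ...) on one line, values as JSON. servo_tool: Moves the arm, as the interface text tells. Its arguments: {"type":"object","properties":{"increments":{"type":"array"},"force":{"type":"number"}},"required":["increments"]}

```bash
mkdir -p pics
cat > h.py <<'E'
import numpy as np,cv2
from scipy.spatial.transform import Rotation as R
from plant import *
def cam(n):
    p=camera_params(n); im,d=read_camera(n); return p,im,d
def world(p,uv,d):  # pinhole, depth->world ; uv Nx2, d N
    uv=np.atleast_2d(uv).astype(float); d=np.atleast_1d(d)
    c=np.stack([(uv[:,0]-p['cx'])/p['fx']*d,(uv[:,1]-p['cy'])/p['fy']*d,d],1)
    return (c-np.array(p['tvec']))@R.from_rotvec(p['rvec']).as_matrix()
def onplane(p,uv,z):
    uv=np.atleast_2d(uv).astype(float)
    M=R.from_rotvec(p['rvec']).as_matrix(); o=-M.T@np.array(p['tvec'])
    r=np.stack([(uv[:,0]-p['cx'])/p['fx'],(uv[:,1]-p['cy'])/p['fy'],np.ones(len(uv))],1)@M
    return o+r*((z-o[2])/r[:,2])[:,None]
def points(p,d):
    v,u=np.mgrid[:420,:560]; return world(p,np.stack([u.ravel(),v.ravel()],1),d.ravel()).reshape(420,560,3)
E
python3 - <<'E'
from h import *
for n in ['top','scene']:
    p,im,d=cam(n); np.savez(n+'.npz',im=im,d=d,**{k:np.array(v) for k,v in p.items()})
    cv2.imwrite(f'pics/{n}0.png',im[...,::-1]); print(n,p)
s=read_state();print(s)
E
```

```text
top {'fx': 388.6007724512389, 'fy': 388.6007724512389, 'cx': 278.0297615964708, 'cy': 206.51203566216054, 'rvec': array([ 2.1140179 , -2.11196717,  0.17667348]), 'tvec': array([0.0680531 , 0.56442535, 0.97617756])}
scene {'fx': 452.88598415210214, 'fy': 452.88598415210214, 'cx': 284.9163182708215, 'cy': 209.89394168757045, 'rvec': array([ 1.95378361,  1.48205828, -0.62976938]), 'tvec': array([-0.21218339, -0.30834749,  1.59678126])}
{'t': 0.1, 'q': array([ 1.12659976e+00,  1.31070692e-01,  1.48913469e+00, -1.76424451e-05,
        1.52297640e+00, -8.53940549e-02]), 'dq': array([ 0.00018168, -0.00086512, -0.00330999,  0.00127092, -0.00209579,
       -0.00097107]), 'joint_torque': array([ 7.51569296e-04, -5.61335671e+01, -4.93098700e+01,  7.70684495e-02,
        2.88915855e-02, -3.23190784e-05]), 'tool_pos': array([0.21058759, 0.56162373, 0.40382062]), 'orientation': array([-5.60514603e-01, -3.09077916e+00,  2.41613737e-03]), 'force': array([-0.03850033,  0.03336539,  0.40104184]), 'wrist_torque': array([-0.04362463, -0.01604239, -0.04948256]), 'gripper_force': 0.0, 'opening': 0.09311847629471717}
```

View pics/top0.png

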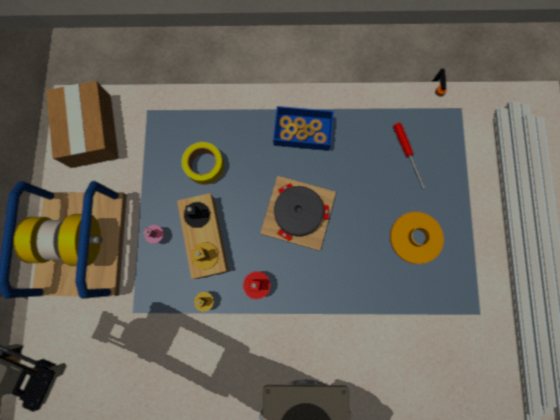

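View pics/scene0.png

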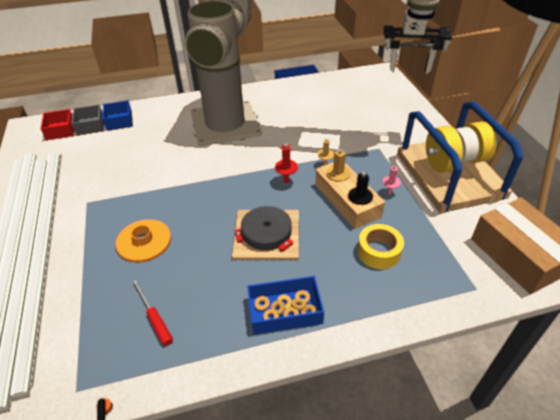

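The top view shows the cover at (417,237), the weight at (299,210), the brass stem in the rack at (205,255) and the black one at (197,213). The look-alikes are a small yellow stem at (204,301), a red one at (257,285) and a pink one at (153,234). The scene view agrees.

Run:
```python
from h import *
f=np.load('top.npz');p={k:f[k] for k in f};im,d=f['im'],f['d']
P=points(p,d); hsv=cv2.cvtColor(im,cv2.COLOR_RGB2HSV)
def circ(xy):
    A=np.c_[2*xy,np.ones(len(xy))];s=np.linalg.lstsq(A,(xy**2).sum(1),rcond=None)[0];return s[:2],np.sqrt(s[2]+s[:2]@s[:2])
def blob(m,c):
    n,l,_,_=cv2.connectedComponentsWithStats(m.astype(np.uint8)); return (l==l[c[1],c[0]])
def box(u0,u1,v0,v1):
    b=np.zeros((420,560),bool);b[v0:v1,u0:u1]=1;return b
def cont(m): return max(cv2.findContours(m.astype(np.uint8),0,1)[0],key=len)[:,0]
# cover
H,S,V=[hsv[...,i].astype(int) for i in range(3)]
m=blob((H>8)&(H<28)&(S>150)&(V>90)&box(380,460,200,275),(400,250))
print('cover',circ(onplane(p,cont(m),0.011)[:,:2]), 'z',np.median(P[m][:,2]))
n=box(395,440,215,255)&(P[...,2]>0.033)&(P[...,2]<.06); q=P[n]; print('neck pts',n.sum(),(q.min(0)+q.max(0))/2,np.ptp(q,0))
# weight
m=blob((V<90)&(S<90)&box(265,335,180,245),(290,220)); w=P[m]
print('weight',circ(onplane(p,cont(m),0.047)[:,:2]),'z',np.median(w[:,2]))
lo=box(285,312,196,224)&(P[...,2]<0.043); print('socket cand',lo.sum(),P[lo].mean(0) if lo.any() else '')
print(np.round(1000*P[202:218,290:308,2]).astype(int))
print(V[200:220,288:310])
# brass stem: collar and column
for nm,b in (('brass',box(180,232,235,278)),('black',box(176,220,195,232))):
    for z0,z1 in ((.062,.070),(.125,.14),(.14,.17)):
        n=b&(P[...,2]>z0)&(P[...,2]<z1);q=P[n]
        if n.sum()>3: print(nm,z0,n.sum(),(q.min(0)+q.max(0))/2,np.ptp(q,0),cv2.minAreaRect((q[:,:2]*1000).astype(np.float32)))
n=box(170,235,185,285)&(P[...,2]>.052)&(P[...,2]<.063);q=P[n]; print('rack',cv2.minAreaRect((q[:,:2]*1000).astype(np.float32)),np.median(q[:,2]))
def crop(u,v,r): return cv2.resize(im[v-r:v+r,u-r:u+r],(390,390),interpolation=cv2.INTER_CUBIC)
cv2.imwrite('pics/c1.png',np.hstack([crop(205,245,32),crop(299,210,32)])[...,::-1])
```

```text
cover (array([ 0.4879054 , -0.30488786]), np.float64(0.06971449824861245)) z 0.013505488853536906
neck pts 102 [ 0.4876791  -0.30637458  0.03923763] [0.04754254 0.04937699 0.01220291]
weight (array([0.55555642, 0.01473238]), np.float64(0.06503670361644072)) z 0.05016704490292552
socket cand 39 [0.56398487 0.01487498 0.0253894 ]
[[  49   51   49   47   54   53   54   57   52   49   48   52   50   50
    52   51   50   50]
 [  51   52   47   48   50   50   47   48   50   48   47   49   50   50
    50   51   51   49]
 [  48   54   49   50   48   53   48   51   53   51   50   48   54   49
    51   48   48   51]
 [  50   52   48   47   48   49   51   47   49   48   50   50   47   49
    49   49   50   49]
 [  48   47   50   50   52   49   41   35   29   32   41   51   52   51
    50   51   51   52]
 [  45   50   49   48   52   37   21   26   24   23   27   39   48   48
    50   50   51   49]
 [1066   51   48   49   50   23   23   23   24   22   22   23   48   46
    49   53   51   48]
 [  49   51   48   48   49   21   22   22   22   26   25   22   50   51
    52   52   50   51]
 [  47   5
[... 2674 characters left out ...]
3112657368183136)
black 0.062 467 [0.54587647 0.28043669 0.06599723] [0.09652829 0.10609805 0.00799375] ((539.1176147460938, 280.3193664550781), (103.80264282226562, 89.11759948730469), 12.889854431152344)
black 0.125 96 [0.54119677 0.28092021 0.13258665] [0.02453327 0.02424266 0.01465396] ((541.6863403320312, 280.6869201660156), (24.412443161010742, 23.450693130493164), 3.15006947517395)
black 0.14 16 [0.54175378 0.28056645 0.14344365] [0.00953917 0.00893037 0.00624448] ((541.2796630859375, 280.901123046875), (8.76090145111084, 8.718708992004395), 34.30222702026367)
rack ((488.596435546875, 269.14105224609375), (210.4748992919922, 90.74002075195312), 13.100672721862793) 0.060246533379534825
```

View pics/c1.png

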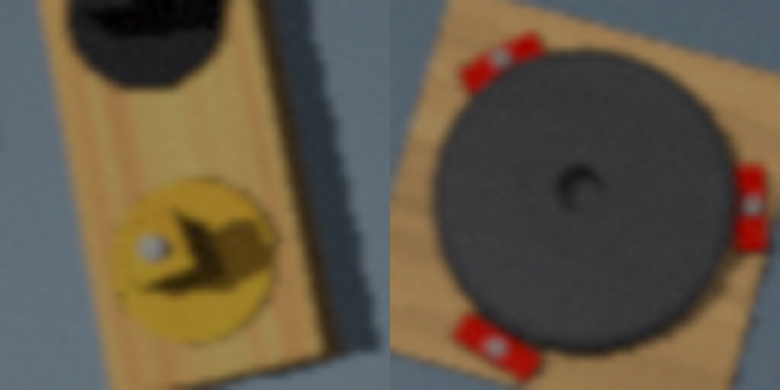

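The crops show the stem on its collar in the rack, and the socket offset from the centre of the weight, at about (298.5,208) in the top view. Next I work out the move to a vantage point over the stem and the weight.

```bash
cat >> h.py <<'E'
def go(x,y,z,yaw):
    s=read_state(); R0=R.from_rotvec(s['orientation']); Rt=R.from_euler('z',yaw,degrees=True)*R.from_euler('x',180,degrees=True)
    dp=R0.inv().apply(np.array([x,y,z])-s['tool_pos'])*1000; dr=(R0.inv()*Rt).as_rotvec()
    print('t%.2f'%s['t'],'pos',np.round(s['tool_pos'],4),'rv',np.round(s['orientation'],3),'F',np.round(s['force'],1),'op',round(s['opening'],4),'| slide',np.round(dp,1),'dr',np.round(dr,4))
E
python3 - <<'E'
from h import *
go(.45,.17,.40,113)
f=np.load('top.npz');p={k:f[k] for k in f};P=points(p,f['d'])
m=np.zeros((420,560),bool);m[190:232,280:325]=1
m&=(P[...,2]<.037);v,u=np.nonzero(m);print('socket',onplane(p,np.c_[u,v],.0495).mean(0),m.sum())
for b in ((190,220,288,318),(240,275,268,302)):
    q=P[b[2]:b[3],b[0]:b[1]].reshape(-1,3);q=q[(q[:,2]>.03)&(q[:,2]<.3)];print(q.mean(0),q[:,2].max())
print(camera_params('wrist'))
E
```

```text
t0.10 pos [0.2106 0.5616 0.4038] rv [-5.610e-01 -3.091e+00  2.000e-03] F [-0.   0.   0.4] op 0.0931 | slide [-361.7 -282.6    4.2] dr [-1.500e-03  5.000e-04  8.106e-01]
socket [ 0.55299694 -0.02441424  0.0495    ] 233
[0.31929829 0.25606502 0.05586872] 0.10124958712161813
[0.36100263 0.12093131 0.07473403] 0.1423416608453719
{'fx': 325.19226210127806, 'fy': 325.19226210127806, 'cx': 281.6411360492113, 'cy': 209.02066718256592, 'rvec': array([-2.38190573, -1.65136486, -0.23322696]), 'tvec': array([-0.59825148, -0.03294839,  0.39219838])}
```

Request:
servo_tool(increments=[{"slide": [-362, -283, 4], "dr": [-0.0015, 0, 0.81], "jaw": 0}, {"slide": [-362, -283, 4], "dr": [-0.0015, 0, 0.81], "jaw": 0}, {"slide": [-362, -283, 4], "dr": [-0.0015, 0, 0.81], "jaw": 0}, {"slide": [-362, -283, 4], "dr": [-0.0015, 0, 0.81], "jaw": 0}, {"slide": [-362, -283, 4], "dr": [-0.0015, 0, 0.81], "jaw": 0}, {"slide": [-362, -283, 4], "dr": [-0.0015, 0, 0.81], "jaw": 0}, {"slide": [-362, -283, 4], "dr": [-0.0015, 0, 0.81], "jaw": 0}, {"slide": [-362, -283, 4], "dr": [-0.0015, 0, 0.81], "jaw": 0}, {"slide": [-362, -283, 4], "dr": [-0.0015, 0, 0.81], "jaw": 0}, {"slide": [-362, -283, 4], "dr": [-0.0015, 0, 0.81], "jaw": 0}, {"slide": [-362, -283, 4], "dr": [-0.0015, 0, 0.81], "jaw": 0}, {"slide": [-362, -283, 4], "dr": [-0.0015, 0, 0.81], "jaw": 0}, {"slide": [-362, -283, 4], "dr": [-0.0015, 0, 0.81], "jaw": 0}, {"slide": [-362, -283, 4], "dr": [-0.0015, 0, 0.81], "jaw": 0}])

```text
t: 1.5
tool_pos: [0.4496, 0.171, 0.4007]
orientation: [-1.73, -2.622, -0.002]
force: [-0.3, 0.6, 0.7]
opening: 0.093
gripper_force: 0.0
```

```bash
cat >> h.py <<'E'
def wray(p,uv):
    uv=np.atleast_2d(uv).astype(float); a=(uv-[p['cx'],p['cy']])/p['fx']; th=np.linalg.norm(a,axis=1)
    k=np.where(th>1e-9,np.sin(th)/np.maximum(th,1e-9),1); c=np.c_[a*k[:,None],np.cos(th)]
    M=R.from_rotvec(p['rvec']).as_matrix(); return -M.T@np.array(p['tvec']),c,c@M
def wplane(p,uv,z):
    o,c,r=wray(p,uv); return o+r*((z-o[2])/r[:,2])[:,None]
def wpoints(p,d):
    v,u=np.mgrid[:420,:560];o,c,r=wray(p,np.c_[u.ravel(),v.ravel()])
    return (o+r*(d.ravel()/np.maximum(c[:,2],1e-3))[:,None]).reshape(420,560,3)
def circ(xy):
    A=np.c_[2*xy,np.ones(len(xy))];s=np.linalg.lstsq(A,(xy**2).sum(1),rcond=None)[0];return s[:2],np.sqrt(s[2]+s[:2]@s[:2])
def wcam(tag):
    p,im,d=cam('wrist');np.savez(tag+'.npz',im=im,d=d,**{k:np.array(v) for k,v in p.items()});cv2.imwrite(f'pics/{tag}.png',im[...,::-1]);return p,im,d
E
python3 - <<'E'
from h import *
go(.4345,.2563,.40,113)
p,im,d=wcam('w1');print(p['rvec'],p['tvec'],wplane(p,[[280,210]],.05))
P=wpoints(p,d)
xy=P[...,:2]; Z=P[...,2]
def near(c,r): return np.linalg.norm(xy-np.array(c),axis=2)<r
n=near((.4345,.2563),.03)&(Z>.131)&(Z<.140);q=P[n]
if n.any(): print('col',n.sum(),np.median(q,0),cv2.minAreaRect((q[:,:2]*1000).astype(np.float32)))
n=near((.556,.015),.075)&(abs(Z-.05)<.004);q=P[n]
if n.any(): print('weight',n.sum(),(q.min(0)+q.max(0))/2,np.ptp(q,0))
n=near((.556,.015),.03)&(Z<.040);v,u=np.nonzero(n)
if n.any(): s=wplane(p,np.c_[u,v],.0495);print('sock',n.sum(),s.mean(0),(s.min(0)+s.max(0))/2,np.ptp(s,0))
E
```

```text
t1.50 pos [0.4496 0.171  0.4007] rv [-1.730e+00 -2.622e+00 -2.000e-03] F [-0.3  0.6  0.7] op 0.093 | slide [84.3 19.7  0.8] dr [ 0.0012 -0.0008  0.0029]
[-2.80504511 -0.57499286 -0.08342875] [-0.48040414 -0.05089494  0.38201459] [[0.45560217 0.15187948 0.05      ]]
col 839 [0.43315465 0.2575842  0.13669531] ((433.2788391113281, 258.50543212890625), (24.18545150756836, 24.418092727661133), 23.8101806640625)
weight 3484 [0.55617738 0.01624214 0.04949426] [0.13190514 0.13172036 0.00684814]
```

View pics/w1.png

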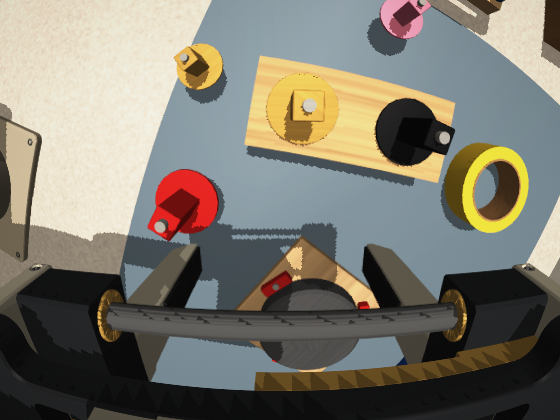

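The wrist view shows the column at (308,105), square to about 23.8°. The weight at (310,320) is partly hidden by the gripper, so I move until the weight lies ahead of the camera.

Request:
servo_tool(increments=[{"slide": [-259, 5, 41], "dr": [0, 0, 0.404], "jaw": 0}, {"slide": [-259, 5, 41], "dr": [0, 0, 0.404], "jaw": 0}, {"slide": [-259, 5, 41], "dr": [0, 0, 0.404], "jaw": 0}, {"slide": [-259, 5, 41], "dr": [0, 0, 0.404], "jaw": 0}, {"slide": [-259, 5, 41], "dr": [0, 0, 0.404], "jaw": 0}, {"slide": [-259, 5, 41], "dr": [0, 0, 0.404], "jaw": 0}, {"slide": [-259, 5, 41], "dr": [0, 0, 0.404], "jaw": 0}, {"slide": [-259, 5, 41], "dr": [0, 0, 0.404], "jaw": 0}, {"slide": [-259, 5, 41], "dr": [0, 0, 0.404], "jaw": 0}])

```text
t: 2.45
tool_pos: [0.556, -0.0649, 0.3601]
orientation: [-2.221, -2.221, -0.003]
force: [0.3, 0.0, 0.5]
opening: 0.093
gripper_force: 0.0
```

Run:
```python
from h import *
go(.488,-.365,.36,90)
p,im,d=wcam('w2')
P=wpoints(p,d); xy=P[...,:2]; Z=P[...,2]
def near(c,r): return np.linalg.norm(xy-np.array(c),axis=2)<r
n=near((.556,.015),.08)&(abs(Z-.05)<.002)
c=max(cv2.findContours(n.astype(np.uint8),0,1)[0],key=len)[:,0]
print('weight',n.sum(),circ(wplane(p,c,.048)[:,:2]))
n=near((.556,.015),.03)&(Z<.042);v,u=np.nonzero(n)
if n.any(): s=wplane(p,np.c_[u,v],.0495);print('sock',n.sum(),s.mean(0),(s.min(0)+s.max(0))/2,np.ptp(s,0),u.mean(),v.mean())
n=near((.488,-.305),.03)&(Z>.033)&(Z<.05)
print('neck vis',n.sum())
```

```text
t2.45 pos [ 0.556  -0.0649  0.3601] rv [-2.221 -2.221 -0.003] F [0.3 0.  0.5] op 0.093 | slide [-300.1  -68.    -0.5] dr [ 0.0014 -0.0015  0.    ]
weight 15369 (array([0.55569415, 0.0147574 ]), np.float64(0.06534047661272595))
sock 391 [0.55862969 0.01667993 0.0495    ] [0.55891802 0.01661174 0.0495    ] [0.01944422 0.01883565 0.        ] 284.67519181585675 112.42966751918159
neck vis 416
```

View pics/w2.png

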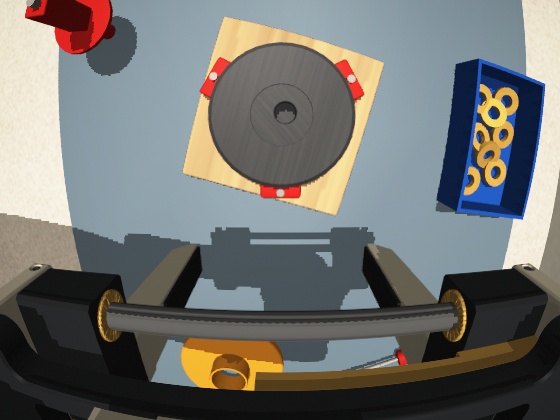

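Clear view: the weight is centred at (283,113) and its socket at (285,112), which gives (0.5588, 0.0166), 3.6 mm off centre. Next I look at the cover the same way.

Request:
servo_tool(increments=[{"slide": [-305, -68, 0], "dr": [0, 0, 0], "jaw": 0}, {"slide": [-305, -68, 0], "dr": [0, 0, 0], "jaw": 0}, {"slide": [-305, -68, 0], "dr": [0, 0, 0], "jaw": 0}, {"slide": [-305, -68, 0], "dr": [0, 0, 0], "jaw": 0}, {"slide": [-305, -68, 0], "dr": [0, 0, 0], "jaw": 0}, {"slide": [-305, -68, 0], "dr": [0, 0, 0], "jaw": 0}, {"slide": [-305, -68, 0], "dr": [0, 0, 0], "jaw": 0}, {"slide": [-305, -68, 0], "dr": [0, 0, 0], "jaw": 0}, {"slide": [-305, -68, 0], "dr": [0, 0, 0], "jaw": 0}, {"slide": [-305, -68, 0], "dr": [0, 0, 0], "jaw": 0}])

```text
t: 3.5
tool_pos: [0.4885, -0.3695, 0.3594]
orientation: [-2.221, -2.222, -0.003]
force: [0.2, 0.7, -0.4]
opening: 0.0929
gripper_force: 0.0
```

Run:
```python
from h import *
p,im,d=wcam('w3')
P=wpoints(p,d); xy=P[...,:2]; Z=P[...,2]
def near(c,r): return np.linalg.norm(xy-np.array(c),axis=2)<r
n=near((.488,-.305),.09)&(Z>.0095)
n=cv2.morphologyEx(n.astype(np.uint8),cv2.MORPH_OPEN,np.ones((5,5)))
c=max(cv2.findContours(n,0,1)[0],key=len)[:,0]
print('cover',n.sum(),circ(wplane(p,c,.012)[:,:2]),np.median(Z[n>0]))
n=near((.488,-.305),.032)&(Z>.039)&(Z<.05)
print('neck',n.sum(),circ(P[n][:,:2]),P[n].mean(0))
cx,cy=circ(wplane(p,c,.012)[:,:2])[0]
go(cx,cy,.26,90)
go(cx,cy,.202,90)
```

```text
cover 80311 (array([ 0.48519001, -0.8401331 ]), np.float64(0.41828909354814)) 0.2789616427632914
neck 549 (array([ 0.48704406, -0.30516584]), np.float64(0.023417736380903657)) [ 0.4869417  -0.30508389  0.04160031]
t3.55 pos [ 0.4885 -0.3696  0.3594] rv [-2.221 -2.222 -0.003] F [ 0.5  0.4 -0.5] op 0.0929 | slide [-470.7   -3.6   98.7] dr [ 0.0012 -0.0014  0.0005]
t3.55 pos [ 0.4885 -0.3696  0.3594] rv [-2.221 -2.222 -0.003] F [ 0.5  0.4 -0.5] op 0.0929 | slide [-470.8   -3.7  156.7] dr [ 0.0012 -0.0014  0.0005]
```

Request:
servo_tool(increments=[{"slide": [64.5, -1.3, 40], "dr": [0.001, -0.001, 0], "jaw": 0}, {"slide": [64.5, -1.3, 40], "dr": [0.001, -0.001, 0], "jaw": 0}, {"slide": [64.5, -1.3, 80], "dr": [0.001, -0.001, 0], "jaw": 0}, {"slide": [64.5, -1.3, 110], "dr": [0.001, -0.001, 0], "jaw": 0}, {"slide": [64.5, -1.3, 140], "dr": [0.001, -0.001, 0], "jaw": 0}, {"slide": [64.5, -1.3, 150], "dr": [0.001, -0.001, 0], "jaw": 0}, {"slide": [64.5, -1.3, 154], "dr": [0.001, -0.001, 0], "jaw": 0}, {"slide": [64.5, -1.3, 156.5], "dr": [0.001, -0.001, 0], "jaw": 0}, {"slide": [64.5, -1.3, 156.5], "dr": [0.001, -0.001, 0], "jaw": 0}])

```text
t: 4.45
tool_pos: [0.4873, -0.3071, 0.2042]
orientation: [2.222, 2.218, 0.001]
force: [-0.8, -0.1, 0.0]
opening: 0.0929
gripper_force: 0.0
```

Run:
```python
from h import *
go(.4872,-.3051,.202,90)
```

```text
t4.45 pos [ 0.4873 -0.3071  0.2042] rv [2.222e+00 2.218e+00 1.000e-03] F [-0.8 -0.1  0. ] op 0.0929 | slide [ 2.  -0.1  2.2] dr [ 0.0018  0.0012 -0.0017]
```

Request:
servo_tool(increments=[{"slide": [2, 0, 1.5], "dr": [0, 0, 0], "jaw": 0}, {"slide": [2, 0, 1.5], "dr": [0, 0, 0], "jaw": 0}, {"slide": [2, 0, 1.5], "dr": [0, 0, 0], "jaw": 1}, {"slide": [2, 0, 1.5], "dr": [0, 0, 0], "jaw": 1}, {"slide": [2, 0, 1.5], "dr": [0, 0, 0], "jaw": 1}, {"slide": [2, 0, 1.5], "dr": [0, 0, 0], "jaw": 1}, {"slide": [2, 0, 1.5], "dr": [0, 0, 0], "jaw": 1}, {"slide": [2, 0, 1.5], "dr": [0, 0, 0], "jaw": 1}, {"slide": [2, 0, 1.5], "dr": [0, 0, 0], "jaw": 1}], force=35)

```text
t: 5.35
tool_pos: [0.4866, -0.3048, 0.2012]
orientation: [-2.224, -2.219, -0.0]
force: [0.7, -0.4, -0.3]
opening: 0.0492
gripper_force: 35.0
```

Run:
```python
from h import *
go(.4872,-.3051,.30,90);go(.5557,.0147,.30,90); print(read_state()['gripper_force'])
```

```text
t5.35 pos [ 0.4866 -0.3048  0.2012] rv [-2.224 -2.219 -0.   ] F [ 0.7 -0.4 -0.3] op 0.0492 | slide [ -0.3   0.6 -98.8] dr [ 0.     -0.0001 -0.002 ]
t5.35 pos [ 0.4866 -0.3048  0.2012] rv [-2.224 -2.219 -0.   ] F [ 0.7 -0.4 -0.3] op 0.0492 | slide [319.7  68.4 -98.7] dr [ 0.     -0.0001 -0.002 ]
34.99983999878168
```

Request:
servo_tool(increments=[{"slide": [0, 0, -5], "dr": [0, 0, 0], "jaw": 1}, {"slide": [0, 0, -15], "dr": [0, 0, 0], "jaw": 1}, {"slide": [0, 0, -35], "dr": [0, 0, 0], "jaw": 1}, {"slide": [0, 0, -60], "dr": [0, 0, 0], "jaw": 1}, {"slide": [0, 0, -85], "dr": [0, 0, 0], "jaw": 1}, {"slide": [20, 5, -98], "dr": [0, 0, 0], "jaw": 1}, {"slide": [55, 12, -98], "dr": [0, 0, 0], "jaw": 1}, {"slide": [95, 20, -98], "dr": [0, 0, 0], "jaw": 1}, {"slide": [135, 29, -98], "dr": [0, 0, 0], "jaw": 1}, {"slide": [175, 38, -98], "dr": [0, 0, 0], "jaw": 1}, {"slide": [215, 47, -98], "dr": [0, 0, 0], "jaw": 1}, {"slide": [255, 55, -98], "dr": [0, 0, 0], "jaw": 1}, {"slide": [285, 62, -98], "dr": [0, 0, 0], "jaw": 1}, {"slide": [305, 66, -98], "dr": [0, 0, 0], "jaw": 1}, {"slide": [316, 68, -98], "dr": [0, 0, 0], "jaw": 1}, {"slide": [319.7, 68.5, -98], "dr": [0, 0, 0], "jaw": 1}, {"slide": [319.7, 68.5, -98], "dr": [0, 0, 0], "jaw": 1}, {"slide": [319.7, 68.5, -98], "dr": [0, 0, 0], "jaw": 1}])

```text
t: 7.15
tool_pos: [0.5556, 0.0138, 0.2993]
orientation: [2.225, 2.218, -0.001]
force: [0.4, 0.1, -2.6]
opening: 0.0495
gripper_force: 35.0
```

Run:
```python
from h import *
p,im,d=wcam('w4')
go(.5557,.0150,.242,90); print(read_state()['gripper_force'])
```

```text
t7.20 pos [0.5556 0.0137 0.2993] rv [ 2.225  2.218 -0.   ] F [-0.5  0.3 -2.8] op 0.049 | slide [ 1.4  0.1 57.3] dr [-0.0001  0.0003 -0.0032]
34.999220254831016
```

View pics/w4.png

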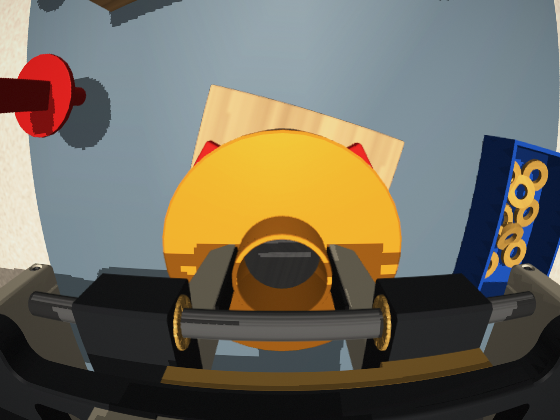

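The cover hangs level, its neck at (283,280) over the weight. I shift 1.3 mm and lower slowly.

Request:
servo_tool(increments=[{"slide": [1.4, 0, 5], "dr": [0, 0, 0], "jaw": 1}, {"slide": [1.4, 0, 15], "dr": [0, 0, 0], "jaw": 1}, {"slide": [1.4, 0, 28], "dr": [0, 0, 0], "jaw": 1}, {"slide": [1.4, 0, 37], "dr": [0, 0, 0], "jaw": 1}, {"slide": [1.4, 0, 42], "dr": [0, 0, 0], "jaw": 1}, {"slide": [1.4, 0, 44], "dr": [0, 0, 0], "jaw": 1}, {"slide": [1.4, 0, 46], "dr": [0, 0, 0], "jaw": 1}, {"slide": [1.4, 0, 47.5], "dr": [0, 0, 0], "jaw": 1}, {"slide": [1.4, 0, 49], "dr": [0, 0, 0], "jaw": 1}, {"slide": [1.4, 0, 50.5], "dr": [0, 0, 0], "jaw": 1}, {"slide": [1.4, 0, 52], "dr": [0, 0, 0], "jaw": 1}, {"slide": [1.4, 0, 52], "dr": [0, 0, 0], "jaw": 1}])

```text
t: 8.4
tool_pos: [0.5557, 0.0161, 0.2471]
orientation: [-2.224, -2.219, 0.0]
force: [-0.4, 0.3, -2.7]
opening: 0.0496
gripper_force: 35.0
```

Run:
```python
from h import *
go(.5557,.0150,.2412,90)
```

```text
t8.40 pos [0.5557 0.0161 0.2471] rv [-2.224 -2.219  0.   ] F [-0.4  0.3 -2.7] op 0.0496 | slide [-1.1  0.   5.9] dr [-0.0002 -0.     -0.002 ]
```

The skirt is already past the weight's edge with no force, so I go on down to the seat.

Request:
servo_tool(increments=[{"slide": [-0.8, 0, 1], "dr": [0, 0, 0], "jaw": 1}, {"slide": [-0.8, 0, 2.2], "dr": [0, 0, 0], "jaw": 1}, {"slide": [-0.8, 0, 3.4], "dr": [0, 0, 0], "jaw": 1}, {"slide": [-0.8, 0, 4.4], "dr": [0, 0, 0], "jaw": 1}, {"slide": [-0.8, 0, 5], "dr": [0, 0, 0], "jaw": 1}, {"slide": [-0.8, 0, 5.4], "dr": [0, 0, 0], "jaw": 1}, {"slide": [-0.8, 0, 5.8], "dr": [0, 0, 0], "jaw": 1}, {"slide": [-0.8, 0, 6.2], "dr": [0, 0, 0], "jaw": 1}, {"slide": [-0.8, 0, 6.2], "dr": [0, 0, 0], "jaw": 1}])

```text
t: 9.3
tool_pos: [0.5558, 0.0153, 0.2413]
orientation: [2.224, 2.219, 0.0]
force: [-0.7, -0.2, -1.8]
opening: 0.0494
gripper_force: 35.0
```

Run:
```python
from h import *
go(.5557,.0150,.2412,90)
```

```text
t9.30 pos [0.5558 0.0153 0.2413] rv [2.224 2.219 0.   ] F [-0.7 -0.2 -1.8] op 0.0494 | slide [-0.3 -0.1  0.1] dr [ 0.0001 -0.     -0.002 ]
```

Request:
servo_tool(increments=[{"slide": [0, 0, 0.3], "dr": [0, 0, 0], "jaw": 1}, {"slide": [0, 0, 0.6], "dr": [0, 0, 0], "jaw": 1}, {"slide": [0, 0, 0.6], "dr": [0, 0, 0], "jaw": 1}])

```text
t: 9.6
tool_pos: [0.5558, 0.0153, 0.2412]
orientation: [2.224, 2.219, 0.0]
force: [-4.6, 0.6, 5.7]
opening: 0.0496
gripper_force: 35.0
```

Request:
servo_tool(increments=[{"slide": [0, 0, -0.3], "dr": [0, 0, 0], "jaw": 0.9}, {"slide": [0, 0, -0.3], "dr": [0, 0, 0], "jaw": 0}, {"slide": [0, 0, -0.3], "dr": [0, 0, 0], "jaw": 0}, {"slide": [0, 0, -0.3], "dr": [0, 0, 0], "jaw": 0}, {"slide": [0, 0, -0.3], "dr": [0, 0, 0], "jaw": 0}, {"slide": [0, 0, -0.3], "dr": [0, 0, 0], "jaw": 0}, {"slide": [0, 0, -10], "dr": [0, 0, 0], "jaw": 0}, {"slide": [0, 0, -40], "dr": [0, 0, 0], "jaw": 0}, {"slide": [0, 0, -80], "dr": [0, 0, 0], "jaw": 0}, {"slide": [0, 0, -118], "dr": [0, 0, 0], "jaw": 0}, {"slide": [0, 0, -118], "dr": [0, 0, 0], "jaw": 0}])

```text
t: 10.7
tool_pos: [0.5576, 0.0152, 0.3664]
orientation: [2.218, 2.213, 0.012]
force: [1.2, -0.4, 0.8]
opening: 0.0931
gripper_force: 0.0
```

Run:
```python
from h import *
go(.434+.02,.257-.06,.36,113.7)
```

```text
t10.70 pos [0.5576 0.0152 0.3664] rv [2.218 2.213 0.012] F [ 1.2 -0.4  0.8] op 0.0931 | slide [ 181.6 -104.     5.1] dr [ 0.0112  0.003  -0.4156]
```

Request:
servo_tool(increments=[{"slide": [45, -26, 3], "dr": [0, 0, -0.1], "jaw": 0}, {"slide": [90, -52, 3], "dr": [0, 0, -0.2], "jaw": 0}, {"slide": [135, -78, 3], "dr": [0, 0, -0.3], "jaw": 0}, {"slide": [165, -95, 3], "dr": [0, 0, -0.38], "jaw": 0}, {"slide": [181, -104, 3], "dr": [0, 0, -0.414], "jaw": 0}, {"slide": [181, -104, 3], "dr": [0, 0, -0.414], "jaw": 0}, {"slide": [181, -104, 3], "dr": [0, 0, -0.414], "jaw": 0}, {"slide": [181, -104, 3], "dr": [0, 0, -0.414], "jaw": 0}])

```text
t: 11.5
tool_pos: [0.4526, 0.1957, 0.3556]
orientation: [1.722, 2.627, -0.0]
force: [-0.0, 0.3, -0.1]
opening: 0.0932
gripper_force: 0.0
```

Run:
```python
from h import *
p,im,d=wcam('w5')
P=wpoints(p,d); xy=P[...,:2]; Z=P[...,2]
def near(c,r): return np.linalg.norm(xy-np.array(c),axis=2)<r
n=near((.4345,.2563),.03)&(Z>.133)&(Z<.139);q=P[n]
n=cv2.morphologyEx(n.astype(np.uint8),cv2.MORPH_OPEN,np.ones((3,3)))
v,u=np.nonzero(n);q=wplane(p,np.c_[u,v],.136)
r=cv2.minAreaRect((q[:,:2]*1000).astype(np.float32));print('col',r)
go(r[0][0]/1000,r[0][1]/1000,.31,90+r[2])
# cover check from top
p,im,d=cam('top');P=points(p,d);cv2.imwrite('pics/t2.png',im[...,::-1])
n=(np.linalg.norm(P[...,:2]-[.5557,.0148],axis=2)<.09)
q=P[n&(P[...,2]>.045)&(P[...,2]<.062)];print('plate z',np.median(q[:,2]),len(q))
A=np.c_[q[:,:2]-q[:,:2].mean(0),np.ones(len(q))];print('tilt fit',np.linalg.lstsq(A,q[:,2],rcond=None)[0])
h=cv2.cvtColor(im,cv2.COLOR_RGB2HSV);m=(n&(h[...,0]>8)&(h[...,0]<28)&(h[...,1]>190)&(P[...,2]>.04)).astype(np.uint8)
c=max(cv2.findContours(m,0,1)[0],key=len)[:,0];print(circ(onplane(p,c,.051)[:,:2]))
```

```text
col ((433.27960205078125, 258.12310791015625), (24.105911254882812, 23.598304748535156), 23.945039749145508)
t11.55 pos [0.4527 0.1956 0.3555] rv [ 1.723  2.627 -0.   ] F [-0.2 -0.1 -0.2] op 0.093 | slide [65.1  7.1 45.5] dr [ 0.      0.0003 -0.0079]
plate z 0.05320538461483508 2070
tilt fit [0.00077653 0.00091034 0.05318346]
(array([0.55604647, 0.01365014]), np.float64(0.06967243931353016))
```

Cover confirmed home: plate at 53.2 mm and level. Now to the stem.

Request:
servo_tool(increments=[{"slide": [35, 4, 0], "dr": [0, 0, -0.008], "jaw": 0}, {"slide": [64, 7.9, 0], "dr": [0, 0, -0.008], "jaw": 0}, {"slide": [64, 7.9, 20], "dr": [0, 0, -0.008], "jaw": 0}, {"slide": [64, 7.9, 35], "dr": [0, 0, -0.008], "jaw": 0}, {"slide": [64, 7.9, 40], "dr": [0, 0, -0.008], "jaw": 0}, {"slide": [64, 7.9, 40], "dr": [0, 0, -0.008], "jaw": 0}])

```text
t: 12.2
tool_pos: [0.4336, 0.2574, 0.3141]
orientation: [-1.711, -2.633, 0.004]
force: [-0.7, 0.4, -0.2]
opening: 0.0932
gripper_force: 0.0
```

Run:
```python
from h import *
go(.434,.2573,.268,113.9)
```

```text
t12.20 pos [0.4336 0.2574 0.3141] rv [-1.711 -2.633  0.004] F [-0.7  0.4 -0.2] op 0.0932 | slide [-0.2  0.4 46.1] dr [-0.0028  0.0001  0.0014]
```

Request:
servo_tool(increments=[{"slide": [0, 0.3, 12], "dr": [-0.002, 0, 0], "jaw": 0}, {"slide": [0, 0.3, 26], "dr": [-0.002, 0, 0], "jaw": 0}, {"slide": [0, 0.3, 38], "dr": [-0.002, 0, 0], "jaw": 0}, {"slide": [0, 0.3, 44], "dr": [-0.002, 0, 0], "jaw": 0}, {"slide": [0, 0.3, 46], "dr": [-0.002, 0, 0], "jaw": 0}, {"slide": [0, 0.3, 46], "dr": [-0.002, 0, 0], "jaw": 0}, {"slide": [0, 0.3, 46], "dr": [-0.002, 0, 0], "jaw": 0.5}, {"slide": [0, 0.3, 46], "dr": [-0.002, 0, 0], "jaw": 1}, {"slide": [0, 0.3, 46], "dr": [-0.002, 0, 0], "jaw": 1}, {"slide": [0, 0.3, 46], "dr": [-0.002, 0, 0], "jaw": 1}, {"slide": [0, 0.3, 46], "dr": [-0.002, 0, 0], "jaw": 1}, {"slide": [0, 0.3, 46], "dr": [-0.002, 0, 0], "jaw": 1}, {"slide": [0, 0.3, 46], "dr": [-0.002, 0, 0], "jaw": 1}, {"slide": [0, 0.3, 46], "dr": [-0.002, 0, 0], "jaw": 1}], force=50)

```text
t: 13.6
tool_pos: [0.434, 0.2585, 0.2695]
orientation: [1.709, 2.635, 0.003]
force: [0.4, 0.5, -1.0]
opening: 0.0337
gripper_force: 0.0
```

Run:
```python
from h import *
go(.434,.2573,.37,113.9);go(.5588,.0166,.37,113.9);print(read_state()['wrist_torque'])
```

```text
t13.60 pos [0.434  0.2585 0.2695] rv [1.709 2.635 0.003] F [ 0.4  0.5 -1. ] op 0.0337 | slide [  -1.1   -0.3 -100.5] dr [ 0.002  -0.      0.0029]
t13.60 pos [0.434  0.2585 0.2695] rv [1.709 2.635 0.003] F [ 0.4  0.5 -1. ] op 0.0337 | slide [-271.7   15.5 -100.5] dr [ 0.002  -0.      0.0029]
[-0.04469723  0.04768165  0.0014608 ]
```

Request:
servo_tool(increments=[{"slide": [-1, 0, 0], "dr": [0.002, 0, 0], "jaw": 1}, {"slide": [-1, 0, 0], "dr": [0.002, 0, 0], "jaw": 1}, {"slide": [-1, 0, 0], "dr": [0.002, 0, 0], "jaw": 1}, {"slide": [-1, 0, 0], "dr": [0.002, 0, 0], "jaw": 1}, {"slide": [-1, 0, 0], "dr": [0.002, 0, 0], "jaw": 1}])

```text
t: 14.1
tool_pos: [0.4344, 0.2575, 0.2695]
orientation: [1.71, 2.636, -0.0]
force: [0.3, -0.4, 0.1]
opening: 0.0237
gripper_force: 49.5
```

Run:
```python
from h import *
go(.434,.2573,.37,113.9);go(.5588,.0166,.37,113.9);print(read_state()['wrist_torque'],read_state()['gripper_force'])
```

```text
t14.10 pos [0.4344 0.2575 0.2695] rv [ 1.71   2.636 -0.   ] F [ 0.3 -0.4  0.1] op 0.0237 | slide [   0.    -0.5 -100.5] dr [-0.0001  0.0001  0.0028]
t14.10 pos [0.4344 0.2575 0.2695] rv [ 1.71   2.636 -0.   ] F [ 0.3 -0.4  0.1] op 0.0237 | slide [-270.7   15.4 -100.5] dr [-0.0001  0.0001  0.0028]
[-0.23853128 -0.01260291  0.01766345] 49.494808316230774
```

Request:
servo_tool(increments=[{"slide": [0, 0, -4], "dr": [0, 0, 0], "jaw": 1}, {"slide": [0, 0, -15], "dr": [0, 0, 0], "jaw": 1}, {"slide": [0, 0, -35], "dr": [0, 0, 0], "jaw": 1}, {"slide": [0, 0, -60], "dr": [0, 0, 0], "jaw": 1}, {"slide": [0, 0, -85], "dr": [0, 0, 0], "jaw": 1}, {"slide": [-12, 1, -100], "dr": [0, 0, 0], "jaw": 1}, {"slide": [-40, 3, -105], "dr": [0, 0, 0], "jaw": 1}, {"slide": [-75, 5, -105], "dr": [0, 0, 0], "jaw": 1}, {"slide": [-110, 7, -105], "dr": [0, 0, 0], "jaw": 1}, {"slide": [-145, 9, -105], "dr": [0, 0, 0], "jaw": 1}, {"slide": [-180, 11, -105], "dr": [0, 0, 0], "jaw": 1}, {"slide": [-215, 13, -105], "dr": [0, 0, 0], "jaw": 1}, {"slide": [-242, 14, -105], "dr": [0, 0, 0], "jaw": 1}, {"slide": [-260, 15, -105], "dr": [0, 0, 0], "jaw": 1}, {"slide": [-268, 15.4, -105], "dr": [0, 0, 0], "jaw": 1}, {"slide": [-270.7, 15.4, -105], "dr": [0, 0, 0], "jaw": 1}, {"slide": [-270.7, 15.4, -105], "dr": [0, 0, 0], "jaw": 1}, {"slide": [-270.7, 15.4, -105], "dr": [0, 0, 0], "jaw": 1}])

```text
t: 15.9
tool_pos: [0.5585, 0.0176, 0.3745]
orientation: [-1.708, -2.636, -0.0]
force: [0.6, -0.2, -3.7]
opening: 0.0239
gripper_force: 49.5
```

Run:
```python
from h import *
go(.5588,.0166,.324,113.9);print(read_state()['wrist_torque'])
p,im,d=wcam('w6')
p,im,d=cam('scene');h=im[90:300,150:400];cv2.imwrite('pics/s2.png',cv2.resize(h,None,fx=2.6,fy=2.6,interpolation=2)[...,::-1])
```

```text
t15.90 pos [0.5585 0.0176 0.3745] rv [-1.708 -2.636 -0.   ] F [ 0.6 -0.2 -3.7] op 0.0239 | slide [-1.1 -0.2 50.5] dr [-0.0001 -0.0005  0.004 ]
[-0.06702816  0.06110793  0.04520027]
```

View pics/s2.png

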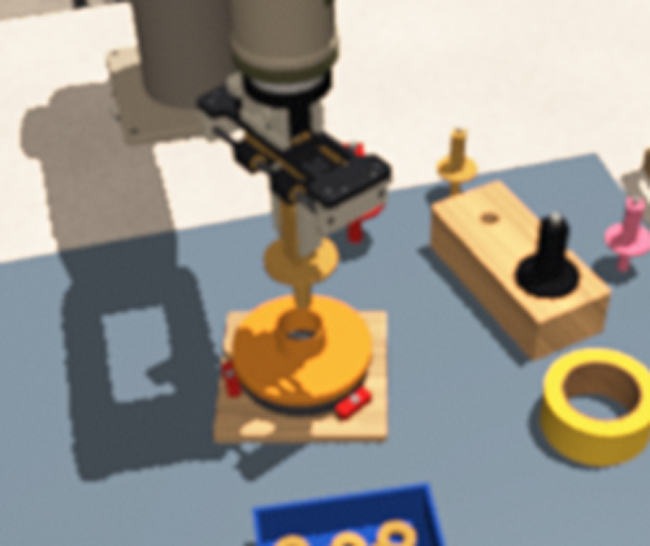

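The stem hangs upright over the neck (at about (300,330) in the crop). I lower to just short of the seat, then feel.

Request:
servo_tool(increments=[{"slide": [-1.1, 0, 6], "dr": [0, 0, 0.003], "jaw": 1}, {"slide": [-1.1, 0, 18], "dr": [0, 0, 0.003], "jaw": 1}, {"slide": [-1.1, 0, 32], "dr": [0, 0, 0.003], "jaw": 1}, {"slide": [-1.1, 0, 44], "dr": [0, 0, 0.003], "jaw": 1}, {"slide": [-1.1, 0, 52], "dr": [0, 0, 0.003], "jaw": 1}, {"slide": [-1.1, 0, 56], "dr": [0, 0, 0.003], "jaw": 1}, {"slide": [-1.1, 0, 57.5], "dr": [0, 0, 0.003], "jaw": 1}, {"slide": [-1.1, 0, 57.5], "dr": [0, 0, 0.003], "jaw": 1}, {"slide": [-1.1, 0, 57.5], "dr": [0, 0, 0.003], "jaw": 1}])

```text
t: 16.9
tool_pos: [0.5596, 0.0156, 0.3177]
orientation: [1.713, 2.632, 0.001]
force: [-0.1, -0.7, -4.1]
opening: 0.0236
gripper_force: 49.5
```

Run:
```python
from h import *
go(.5588,.0166,.314,113.9);print(read_state()['wrist_torque'])
```

```text
t16.90 pos [0.5596 0.0156 0.3177] rv [1.713e+00 2.632e+00 1.000e-03] F [-0.1 -0.7 -4.1] op 0.0236 | slide [ 1.2 -0.3  3.7] dr [ 0.001   0.0005 -0.0002]
[-0.07517161  0.03473947  0.02572595]
```

Request:
servo_tool(increments=[{"slide": [1.0, -0.3, 1], "dr": [0, 0, 0], "jaw": 1}, {"slide": [1.0, -0.3, 2], "dr": [0, 0, 0], "jaw": 1}, {"slide": [1.0, -0.3, 3], "dr": [0, 0, 0], "jaw": 1}, {"slide": [1.0, -0.3, 4], "dr": [0, 0, 0], "jaw": 1}, {"slide": [1.0, -0.3, 4.5], "dr": [0, 0, 0], "jaw": 1}, {"slide": [1.0, -0.3, 4.5], "dr": [0, 0, 0], "jaw": 1}])

```text
t: 17.5
tool_pos: [0.5586, 0.0164, 0.3124]
orientation: [1.714, 2.633, 0.0]
force: [0.6, 0.2, -4.1]
opening: 0.0238
gripper_force: 49.5
```

The foot is now 1.6 mm below seat level with no contact, so it is probably in the socket. I go on gently.

Request:
servo_tool(increments=[{"slide": [0, 0, 1], "dr": [0, 0, 0], "jaw": 1}, {"slide": [0, 0, 2], "dr": [0, 0, 0], "jaw": 1}, {"slide": [0, 0, 3], "dr": [0, 0, 0], "jaw": 1}, {"slide": [0, 0, 4], "dr": [0, 0, 0], "jaw": 1}, {"slide": [0, 0, 5], "dr": [0, 0, 0], "jaw": 1}])

```text
t: 18.0
tool_pos: [0.5587, 0.0164, 0.3075]
orientation: [1.713, 2.633, 0.0]
force: [1.3, 0.2, -3.9]
opening: 0.0241
gripper_force: 49.5
```

Run:
```python
from h import *
go(.5588,.0166,.2905,113.9);print(read_state()['wrist_torque'])
```

```text
t18.00 pos [0.5587 0.0164 0.3075] rv [1.713 2.633 0.   ] F [ 1.3  0.2 -3.9] op 0.0241 | slide [ 0.1  0.2 17. ] dr [ 0.0003  0.0001 -0.0002]
[-0.12371035 -0.26271071 -0.01613854]
```

Straight in. I lower the remaining 17 mm, slowing at the end.

Request:
servo_tool(increments=[{"slide": [0, 0, 1.5], "dr": [0, 0, 0], "jaw": 1}, {"slide": [0, 0, 3], "dr": [0, 0, 0], "jaw": 1}, {"slide": [0, 0, 4.5], "dr": [0, 0, 0], "jaw": 1}, {"slide": [0, 0, 6], "dr": [0, 0, 0], "jaw": 1}, {"slide": [0, 0, 7.5], "dr": [0, 0, 0], "jaw": 1}, {"slide": [0, 0, 9], "dr": [0, 0, 0], "jaw": 1}, {"slide": [0, 0, 10.5], "dr": [0, 0, 0], "jaw": 1}, {"slide": [0, 0, 12], "dr": [0, 0, 0], "jaw": 1}, {"slide": [0, 0, 13.5], "dr": [0, 0, 0], "jaw": 1}, {"slide": [0, 0, 14.5], "dr": [0, 0, 0], "jaw": 1}, {"slide": [0, 0, 15.3], "dr": [0, 0, 0], "jaw": 1}, {"slide": [0, 0, 16], "dr": [0, 0, 0], "jaw": 1}, {"slide": [0, 0, 16.5], "dr": [0, 0, 0], "jaw": 1}, {"slide": [0, 0, 16.5], "dr": [0, 0, 0], "jaw": 1}])

```text
t: 19.4
tool_pos: [0.5587, 0.0164, 0.291]
orientation: [1.713, 2.633, 0.0]
force: [2.1, -0.2, -4.3]
opening: 0.0237
gripper_force: 49.5
```

Request:
servo_tool(increments=[{"slide": [0, 0, 0.3], "dr": [0, 0, 0], "jaw": 1}, {"slide": [0, 0, 0.6], "dr": [0, 0, 0], "jaw": 1}, {"slide": [0, 0, 0.9], "dr": [0, 0, 0], "jaw": 1}, {"slide": [0, 0, 0.9], "dr": [0, 0, 0], "jaw": 1}])

```text
t: 19.8
tool_pos: [0.5587, 0.0164, 0.2905]
orientation: [1.713, 2.633, 0.0]
force: [1.1, -0.3, 1.1]
opening: 0.0238
gripper_force: 49.5
```

Collar contact comes exactly at the expected height. I press a touch, then release and back away upward.

Request:
servo_tool(increments=[{"slide": [0, 0, 0.3], "dr": [0, 0, 0], "jaw": 1}, {"slide": [0, 0, 0.3], "dr": [0, 0, 0], "jaw": 1}, {"slide": [0, 0, 0], "dr": [0, 0, 0], "jaw": 0.7}, {"slide": [0, 0, 0], "dr": [0, 0, 0], "jaw": 0.5}, {"slide": [0, 0, 0], "dr": [0, 0, 0], "jaw": 0}, {"slide": [0, 0, 0], "dr": [0, 0, 0], "jaw": 0}, {"slide": [0, 0, 0], "dr": [0, 0, 0], "jaw": 0}, {"slide": [0, 0, 0], "dr": [0, 0, 0], "jaw": 0}, {"slide": [0, 0, 0], "dr": [0, 0, 0], "jaw": 0}, {"slide": [0, 0, 0], "dr": [0, 0, 0], "jaw": 0}, {"slide": [0, 0, -10], "dr": [0, 0, 0], "jaw": 0}, {"slide": [0, 0, -40], "dr": [0, 0, 0], "jaw": 0}, {"slide": [0, 0, -80], "dr": [0, 0, 0], "jaw": 0}, {"slide": [0, 0, -110], "dr": [0, 0, 0], "jaw": 0}, {"slide": [-50, 0, -110], "dr": [0, 0, 0], "jaw": 0}, {"slide": [-100, 0, -110], "dr": [0, 0, 0], "jaw": 0}, {"slide": [-140, 0, -110], "dr": [0, 0, 0], "jaw": 0}, {"slide": [-140, 0, -110], "dr": [0, 0, 0], "jaw": 0}, {"slide": [-140, 0, -110], "dr": [0, 0, 0], "jaw": 0}])

```text
t: 21.7
tool_pos: [0.6154, -0.1125, 0.4004]
orientation: [-1.716, -2.631, -0.0]
force: [-0.5, 1.5, 0.1]
opening: 0.0929
gripper_force: 0.0
```

Run:
```python
from h import *
go(.5588,.0166,.4,113.9)
p,im,d=wcam('w7');P=wpoints(p,d)
n=np.linalg.norm(P[...,:2]-[.5588,.0166],axis=2)
for a,b,r in ((.05,.057,.075),(.083,.092,.05),(.148,.162,.03),(.162,.172,.02)):
    q=P[(n<r)&(P[...,2]>a)&(P[...,2]<b)]
    if len(q):
        k=q[:,:2].mean(0);A=np.c_[q[:,:2]-k,np.ones(len(q))];print(a,len(q),(q.min(0)+q.max(0))/2,np.linalg.lstsq(A,q[:,2],rcond=None)[0],np.median(q[:,2]))
```

```text
t21.70 pos [ 0.6154 -0.1125  0.4004] rv [-1.716 -2.631 -0.   ] F [-0.5  1.5  0.1] op 0.0929 | slide [140.9   0.3   0.4] dr [ 0.0001 -0.0004 -0.002 ]
0.05 9765 [0.55522324 0.01442086 0.05364462] [-0.00051132 -0.00026995  0.05376372] 0.05378329370535412
0.083 2933 [0.55760005 0.01657096 0.08735071] [-0.00051941  0.00174358  0.08778361] 0.08779323122866228
0.148 1015 [0.55794683 0.01686407 0.15495096] [-0.04068557  0.07190769  0.15724913] 0.15763961562889345
0.162 187 [0.55765502 0.01698425 0.16514514] [-0.03258934  0.07183353  0.16562528] 0.1657128542482732
```

View pics/w7.png

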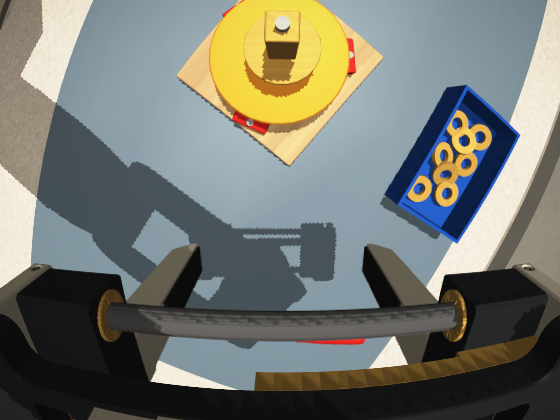

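The collar is flat at 87.8 mm (about 87 expected) and the plate flat at 53.8 mm. The stem stands upright at (282,40) and the robot is clear.

```bash
python3 -c "
from plant import *
print(close_job())"
```

```text
the job is handed in; nothing more can be done
None
```

The cover is fully home on the weight and the brass stem is upright in the socket with its collar on the neck; I handed the job in at about 22 s of the 64 s allowed, having found the socket by camera before covering it, so no sweep was needed.

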